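# Hang the splash door on the hotplate guard

### The arm

A 6-joint arm with a two-finger parallel gripper is mounted at the origin on the work surface. World frame = base frame: x ahead of the robot, y to its left, z up, the work surface at z = 0. Lengths are in mm, angles in rad, forces in N, time in s.
With the tool pointing down it reaches from about 425 to 1125 mm from the base axis. Payload 14.9 kg.
Tool frame: the origin (TCP) lies where the fingers leave the gripper's body, on its centre line; the fingertips stand 78 mm ahead of it and the grasp point (between the pads) lies 60 mm ahead of it; z points along the fingers, y is the line along which they close (so a half turn about z gives the same grasp; the last joint's range is limited). The gripper opens to 91 mm and grips with 3 to 60 N. Pads are 32 mm wide; open, the fingers measure 118 mm over their backs; the gripper's body (76 mm by 178 mm) begins 60 mm behind the grasp point.
Start: joints at [-0.033, 0.379, 1.734, -0, 1.028, -0.033], TCP at [700.013, -0.006, 292.232] pointing down, gripper open.
Joint ranges: [-2.77, 2.77], [-0.74, 2.19], [0, 2.66], [-1.06, 4.2], [0.31, 2.87], [-3.08, 3.08]. Speed limits (rad/s): [1.89, 1.89, 2.39, 3.14, 3.14, 3.14].

### API

Orientations are given as a 3x3 rotation matrix whose columns are the frame's x, y, z axes.
In Python, from station import read_state, grab_frame, finish_job gives the robot as it stands.
- The arm moves only by the tool apply_moves, never from a script. Its argument "deltas" is a list of rows, each an object with "delta_pos": the shift along the tool's x, y, z in m, a list of three; "rot": the turn, a rotation vector about the tool's x, y, z in rad, a list of three; "jaw": the opening, from -1 (shut) to 1 (fully open), so that 0 is half open. A call has 1 to 10 rows; each row is the pose to reach, as a shift and turn from the pose commanded when the call began, along the tool's axes at that moment; what a row does not reach only later rows make up. A row lasts 1/8 s, in which the tool goes at most 62.5 mm and 10.7 degrees, less where a joint would pass 70% of its speed; a pose out of reach is approached as far as the arm can. A call with a gripper value outside its range is refused whole. The fingers move at their own pace and stop on an object; "newtons" is the grip in N (left out, the last holds). Time passes only in rows, so rows that repeat a pose let the fingers close. It gives the time, the measured TCP pose, the force, the opening and the grip force at its end, in the units of the state.
- read_state(): the state, without advancing time (a new reading comes with each control period).
- grab_frame(name): name is "scene" or "side" or "wrist"; returns a dict with "image" (480x640x3 uint8, blue, green, red), "range_z" (480x640 float32, mm along the optical axis (not along the pixel's ray), 0 where there is no reading), "fx", "fy", "cx", "cy" (pixels), "camera_from_world" (4x4, takes a point from world to camera coordinates). Camera axes: x right, y down, z forward; pixel columns grow to the right and rows downward; lengths in mm; the calibration is good to about 2 mm. A picture is of the moment at which its call begins.
- finish_job(): hands the job in; it is judged then, once.
The state is a dict: "time": time; "joint_pos": joint angles; "qvel": joint speeds; "joint_efforts": joint torques, N m; "ee_pos": TCP position; "tcp_rot": TCP orientation; "force": force on the tool from outside, world axes, zero at the start; "wrist_torque": the same for the moment, N m; "opening": finger opening in mm; "grip_force": force on a finger pad.
Only numpy, scipy, OpenCV 4.12 (cv2) and the standard library are available. Lean on these libraries where they do the work, as an engineer would, in place of code of your own. Each camera call takes 0.05 s, during which the arm holds its last target. There are 200 camera calls.

### The job

Lift the splash door that has two hinge rings on one edge out of the white rack and hang it back on the hotplate guard: bring both rings over the guard's two upright pins, lower the door all the way down onto them before letting go, and leave it hanging upright and closed, in line with the two guard posts. Leave the other two panels standing in the rack.

Things in the scene. Friction and masses are not known exactly. Their poses are not given: they have to be found in the camera images.
- door: Splash door upright in a rack: aluminium frame, clear pane; mm: 150 wide (x), 10 thick (y), 120 high (z up), 0.2-0.33 kg. Origin: middle of its lower edge, 8 above bench at start. Lifting tab on top: 50 wide, 10 thick, z 120-145, centred at x +5 over the centre of mass; pinch it along y. Two rings on the +x edge, axes along z at x +96, y 0: bore 30, outside 38, 16 high, undersides at z 10 and 100.
- guard: Fixed steel guard. Origin: bench level on the pins' axis; z up; mm. Two upright tapered pins, 30 high, foot 22 and tip 6 across, on brackets with tops at z 60 and 150, 8 thick, from y -12 back to a post at y 40. Stop post at x -164, y 35-55; posts 170 high. Bring the door in from the front (-y), lower edge at z 80-116, then lower. Hung: axes parallel to the door's, door origin at x -96, y 0, z 50.
- single_panel: Bystander in another rack slot: frame and tab like the door's, but one single ring halfway up its +x edge. Origin: middle of its lower edge; axes as the door's. The fixed white rack has three parallel slots 78 mm apart along y, 13 mm wide, 100 mm long, their walls 48 mm above the bench.
- plain_panel: Bystander in another rack slot: frame and tab like the door's, but no ring. Origin: middle of its lower edge; axes as the door's. The panels' tabs in the rack reach 153 mm above the bench, so carry the door over them. Glassware and a spanner between rack and guard are at most 75 mm high; the hotplate stands over 110 mm behind the guard's pins (+y side).
Not all that is in view belongs to the job. What is shaped like the door but pink or yellow is not meant.

How it is judged:
By the outcome, as a careful person would: the job done as asked, in the order asked, and still so for the second after the job is handed in, with the robot touching nothing.
It also fails if it takes over 42 s, if anything falls off the work surface, if the arm or the gripper's body presses on something with over 40 N, if the wrist force passes 120 N, or if a joint passes its speed limit or range.

## Working session

There is one attempt and no reset: what is moved stays moved. The work goes in short steps, Python scripts to look and compute and a tool call to move; the robot and the scene stay as the last step left them, time stands still between calls to the robot, and variables do not carry over. Pictures are saved under pics/ and viewed, at most 10 in all, crops included, and the job is handed in when it is done.

Besides the shell and the picture viewer there is one more tool, called after ">>>" as name(argument=value, ...), one argument or row to a line, values as JSON. apply_moves: Moves the arm, as the interface text tells. Its arguments: {"type":"object","properties":{"deltas":{"type":"array","items":{"type":"object","properties":{"delta_pos":{"type":"array","items":{"type":"number"}},"rot":{"type":"array","items":{"type":"number"}},"jaw":{"type":"number"}}}},"newtons":{"type":"number"}},"required":["deltas"]}

```bash
mkdir -p pics; cat > h.py <<'E'
import numpy as np, cv2
from station import read_state, grab_frame, finish_job
def pt(f,u,v,z=None):
    """pixel -> world by depth"""
    M=np.linalg.inv(f["camera_from_world"]); d=f["range_z"][int(v),int(u)]
    r=np.array([(u-f["cx"])/f["fx"],(v-f["cy"])/f["fy"],1.])
    o=M[:3,3]; w=M[:3,:3]@r
    return o+w*(d if z is None else (z-o[2])/w[2])
def cloud(f):
    v,u=np.mgrid[:480,:640]; d=f["range_z"]
    c=np.stack([(u-f["cx"])/f["fx"]*d,(v-f["cy"])/f["fy"]*d,d],-1)
    M=np.linalg.inv(f["camera_from_world"]); P=c@M[:3,:3].T+M[:3,3]; P[d==0]=np.nan
    return P
E
python3 - <<'E'
from h import *
import pickle
for n in ["scene","side","wrist"]:
    f=grab_frame(n); cv2.imwrite(f"pics/{n}0.png",f["image"]); pickle.dump(f,open(n+".pkl","wb"))
    print(n,np.linalg.inv(f["camera_from_world"]).round(2).tolist(),f["fx"])
print(read_state())
E
```

```text
scene [[0.01, 0.69, -0.73, 1530.74], [1.0, 0.0, 0.02, -131.83], [0.02, -0.73, -0.69, 1033.85], [0.0, 0.0, 0.0, 1.0]] 615.3669127902064
side [[0.74, -0.4, 0.54, -97.49], [-0.67, -0.43, 0.6, -702.53], [-0.01, -0.81, -0.59, 635.41], [0.0, 0.0, 0.0, 1.0]] 493.5657858294252
wrist [[1.0, 0.0, -0.0, 699.01], [0.0, -0.97, -0.26, 73.16], [-0.0, 0.26, -0.97, 384.73], [0.0, 0.0, 0.0, 1.0]] 347.7804443542675
{'time': 0.15, 'joint_pos': array([-3.33205074e-02,  3.79286081e-01,  1.73463768e+00,  8.47460653e-06,
        1.02852938e+00, -3.33218919e-02]), 'qvel': array([-9.23742442e-04, -5.18059763e-05, -9.07238618e-04,  1.71479924e-03,
       -6.09249830e-04, -9.14742998e-04]), 'joint_efforts': array([-6.05650021e-04, -7.64114213e+01, -4.34656477e+01,  6.51094434e-02,
        4.09642188e-02, -4.73684588e-05]), 'ee_pos': array([ 6.99762478e+02, -1.07499690e-02,  2.91744758e+02]), 'tcp_rot': array([[ 3.00767962e-06,  9.99999630e-01, -8.59764516e-04],
       [ 9.99999999e-01, -2.97679688e-06,  3.59212759e-05],
       [ 3.59187032e-05, -8.59764624e-04, -9.99999630e-01]]), 'force': array([-0.50863754, -0.3221677 , -0.46087976]), 'wrist_torque': array([-0.02757051,  0.04177393, -0.03795202]), 'grip_force': 0.0, 'opening': 91.23523953528742}
```

View pics/scene0.png

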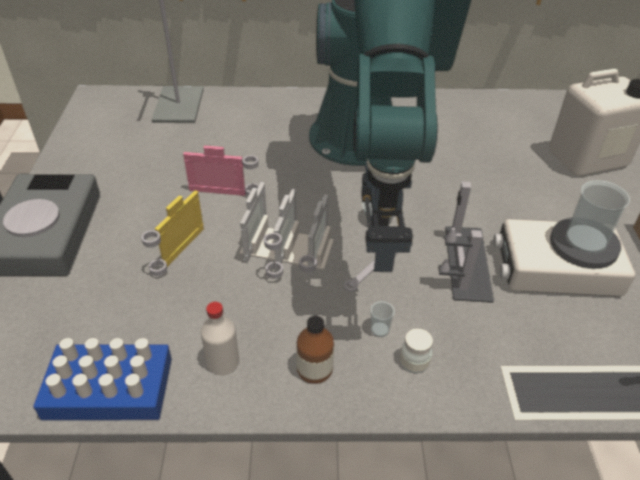

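View pics/side0.png

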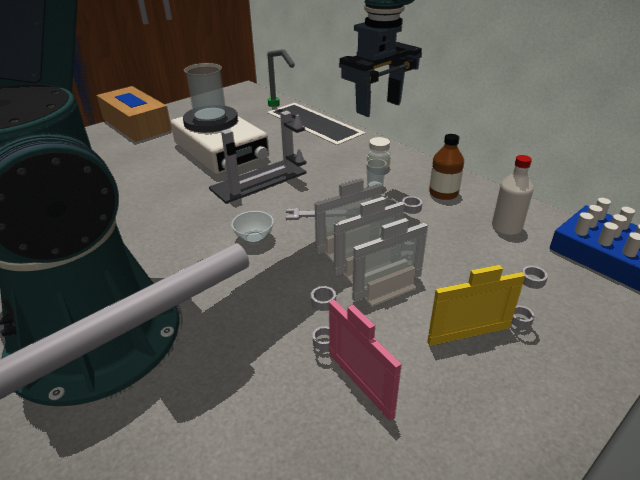

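```bash
python3 - <<'E'
from h import *
import pickle
s=pickle.load(open("scene.pkl","rb"));d=pickle.load(open("side.pkl","rb"));w=pickle.load(open("wrist.pkl","rb"))
a=cv2.resize(s["image"][170:290,225:345],(400,400),interpolation=3)
b=cv2.resize(d["image"][170:310,295:435],(400,400),interpolation=3)
cv2.imwrite("pics/crop1.png",np.hstack([a,b]))
P=cloud(s)
for n,uv in dict(r1=(272,233),tabs=None).items(): pass
for f,nm in((s,"scene"),(d,"side")):
    P=cloud(f)
    m=(P[...,2]>133)&(P[...,2]<165)&(P[...,0]>400)&(P[...,0]<900)&(P[...,1]<300)&(P[...,1]>-500)
    k,l,st,c=cv2.connectedComponentsWithStats(m.astype(np.uint8))
    for i in range(1,k):
        if st[i,4]>8: q=P[l==i]; print(nm,c[i].round(),st[i,4],q.mean(0).round(),q.min(0).round(),q.max(0).round())
E
```

```text
scene [464. 194.] 133 [445. 218. 148.] [425. 208. 133.] [455. 232. 165.]
scene [252. 198.] 144 [ 463. -263.  148.] [ 430. -275.  133.] [ 487. -254.  158.]
scene [174. 204.] 143 [ 478. -434.  142.] [ 452. -450.  133.] [ 504. -420.  149.]
scene [284. 205.] 137 [ 487. -190.  148.] [ 456. -201.  134.] [ 510. -180.  157.]
scene [318. 211.] 125 [ 508. -115.  148.] [ 467. -124.  133.] [ 528. -103.  158.]
scene [463. 241.] 383 [606. 187. 151.] [583. 151. 133.] [616. 223. 165.]
scene [216. 320.] 182 [ 811. -303.  147.] [ 794. -321.  133.] [ 818. -289.  164.]
scene [315. 324.] 281 [ 823. -122.  148.] [ 803. -137.  133.] [ 837. -106.  155.]
side [291. 124.] 257 [593. 180. 151.] [583. 143. 133.] [613. 221. 165.]
side [228. 141.] 159 [433. 211. 149.] [425. 201. 133.] [447. 230. 165.]
side [451. 140.] 155 [ 811. -130.  145.] [ 799. -143.  133.] [ 832. -110.  153.]
side [521. 169.] 211 [ 790. -314.  148.] [ 781. -325.  133.] [ 805. -298.  165.]
side [351. 186.] 271 [ 498. -121.  145.] [ 475. -130.  133.] [ 525. -109.  154.]
side [373. 205.] 306 [ 478. -196.  145.] [ 454. -205.  133.] [ 504. -182.  155.]
side [394. 227.] 335 [ 453. -270.  145.] [ 430. -279.  133.] [ 481. -257.  155.]
side [486. 272.] 311 [ 470. -440.  141.] [ 449. -454.  133.] [ 497. -423.  147.]
```

View pics/crop1.png

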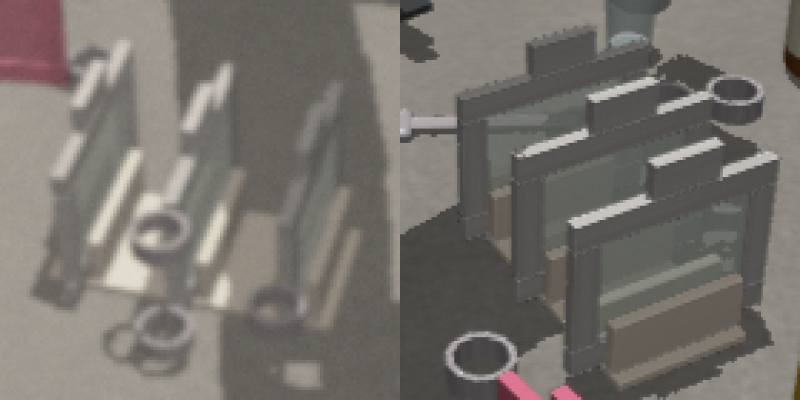

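View pics/wrist0.png

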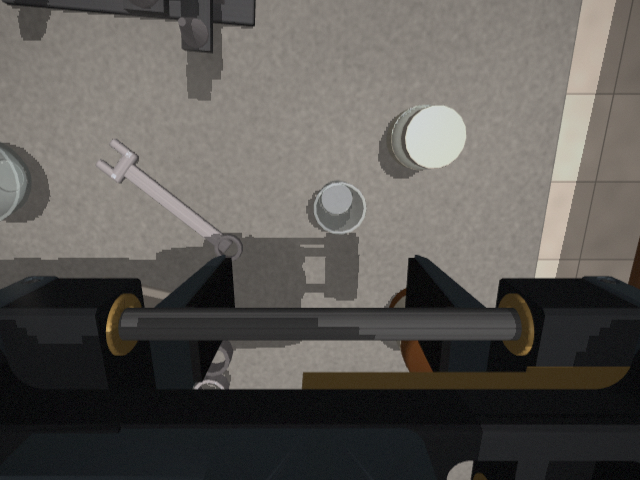

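Candidates: pink (215,172) and yellow (180,232) excluded by colour. In the rack: left panel with tab (252,198) has no ring, right panel with tab (318,211) has a single ring (308,262), and the middle panel with tab (284,205) has two rings, (273,240) and (274,268). I choose the middle one. The guard pins are at about scene (460,238) and side (290,118).

```bash
python3 - <<'E'
from h import *
import pickle
for nm in("scene","side"):
    f=pickle.load(open(nm+".pkl","rb")); P=cloud(f)
    def rep(t,lo,hi):
        m=np.all((P>lo)&(P<hi),-1); q=P[m]
        if len(q): print(nm,t,len(q),q.mean(0).round(1),q.min(0).round(),q.max(0).round())
    rep("ring up",[545,-260,114],[620,-195,132])
    rep("ring low",[545,-260,20],[620,-195,40])
    rep("pin tip",[560,100,166],[640,168,190])
    rep("pin/post >160",[560,100,160],[640,240,190])
    rep("post",[560,180,160],[660,240,190])
    rep("stop",[400,180,160],[470,260,190])
    rep("lower pin",[560,100,68],[640,168,95])
    rep("between max",[440,-90,40],[660,120,250])
E
```

```text
scene ring up 189 [ 571.  -212.9  121.5] [ 545. -231.  114.] [ 593. -196.  131.]
scene ring low 193 [ 570.4 -212.7   30.1] [ 545. -231.   20.] [ 592. -195.   39.]
scene pin tip 40 [601.6 161.8 173.3] [595. 155. 167.] [610. 167. 182.]
scene pin/post >160 173 [603.6 193.2 169. ] [590. 153. 160.] [615. 224. 182.]
scene post 109 [604.7 211.7 168.4] [590. 202. 160.] [615. 224. 175.]
scene stop 81 [441.6 220.1 168.6] [425. 210. 160.] [457. 232. 177.]
scene lower pin 56 [601.2 160.9  79.6] [593. 153.  69.] [608. 168.  93.]
scene between max 72 [597.  -21.7 186.8] [446. -90.  40.] [659.  20. 250.]
side ring up 207 [ 567.5 -217.8  120.5] [ 545. -237.  114.] [ 589. -198.  127.]
side pin tip 31 [594.5 156.7 171.7] [587. 150. 166.] [601. 162. 181.]
side pin/post >160 118 [596.8 185.9 167.3] [586. 150. 160.] [611. 222. 181.]
side post 70 [598.7 206.4 166.3] [589. 193. 160.] [611. 222. 172.]
side stop 79 [434.5 214.  166.5] [425. 205. 160.] [447. 229. 171.]
side lower pin 51 [594.4 156.6  77.3] [588. 150.  68.] [602. 165.  90.]
side between max 219 [645.5  -5.  232.5] [641. -23. 213.] [655.  16. 250.]
```

>>> apply_moves(
  deltas=[
    {"delta_pos": [-0.06, -0.07, 0], "rot": [0, 0, 0.18], "jaw": 0.3},
    {"delta_pos": [-0.12, -0.13, 0], "rot": [0, 0, 0.36], "jaw": 0.3},
    {"delta_pos": [-0.16, -0.18, 0], "rot": [0, 0, 0.54], "jaw": 0.3},
    {"delta_pos": [-0.193, -0.218, 0], "rot": [0, 0, 0.72], "jaw": 0.3},
    {"delta_pos": [-0.193, -0.218, 0], "rot": [0, 0, 0.9], "jaw": 0.3},
    {"delta_pos": [-0.193, -0.218, 0.01], "rot": [0, 0, 1.08], "jaw": 0.3},
    {"delta_pos": [-0.193, -0.218, 0.02], "rot": [0, 0, 1.26], "jaw": 0.3},
    {"delta_pos": [-0.193, -0.218, 0.032], "rot": [0, 0, 1.44], "jaw": 0.3},
    {"delta_pos": [-0.193, -0.218, 0.032], "rot": [0, 0, 1.62], "jaw": 0.3},
    {"delta_pos": [-0.193, -0.218, 0.032], "rot": [0, 0, 1.8], "jaw": 0.3},
  ],
)

```text
time: 1.4
ee_pos: [481.8, -192.9, 259.9]
tcp_rot: [[0.972, -0.233, -0.001], [-0.233, -0.972, 0.0], [-0.001, -0.0, -1.0]]
force: [0.3, 0.0, 0.1]
opening: 59.0
grip_force: 0.0
```

>>> apply_moves(
  deltas=[
    {"delta_pos": [0, 0, 0], "rot": [0, 0, 0.03], "jaw": 0.3},
    {"delta_pos": [0, 0, 0], "rot": [0, 0, 0.03], "jaw": 0.3},
    {"delta_pos": [0, 0, 0], "rot": [0, 0, 0.03], "jaw": 0.3},
  ],
)

```text
time: 1.78
ee_pos: [482.0, -193.0, 260.2]
tcp_rot: [[0.967, -0.254, -0.0], [-0.254, -0.967, -0.0], [-0.0, 0.0, -1.0]]
force: [0.7, -0.1, -0.3]
opening: 59.5
grip_force: 0.0
```

```bash
python3 - <<'E'
from h import *
import pickle
f=grab_frame("wrist"); cv2.imwrite("pics/w1.png",f["image"]); pickle.dump(f,open("w1.pkl","wb"))
s=read_state(); print(s["ee_pos"],s["tcp_rot"].round(3).tolist(),s["time"],s["opening"])
P=cloud(f)
def rep(t,lo,hi):
    m=np.all((P>lo)&(P<hi),-1); q=P[m].astype(np.float32)
    if len(q):
        v,u=np.nonzero(m); r=cv2.minAreaRect(q[:,:2]); print(t,len(q),q.mean(0).round(1),u.mean(),v.mean(),r)
rep("tab",[430,-230,147],[540,-160,160])
rep("ring",[548,-245,119],[600,-190,130])
rep("top edge",[400,-240,122],[560,-160,134])
E
```

```text
[ 482.00358176 -192.99790225  260.25401317] [[0.967, -0.255, 0.0], [-0.255, -0.967, -0.0], [0.0, 0.0, -1.0]] 1.825 59.33537504144604Traceback (most recent call last):
  File "<stdin>", line 10, in <module>
  File "<stdin>", line 9, in rep
cv2.error: OpenCV(4.12.0) /io/opencv/modules/imgproc/src/convhull.cpp:143: error: (-215:Assertion failed) total >= 0 && (depth == CV_32F || depth == CV_32S) in function 'convexHull'
```

View pics/w1.png

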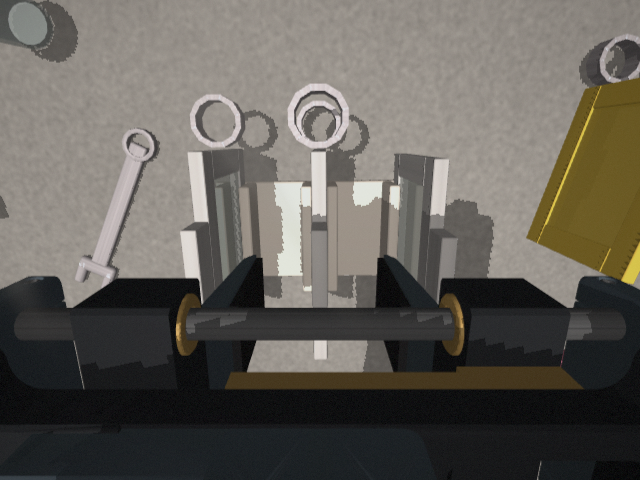

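The wrist view shows the middle panel's two rings one under the other at (318,116), with its edge and tab along u≈320, between the fingers and aligned with the tool. The left neighbour has a single ring at (216,121) and the right one has none, so the choice is confirmed.

```bash
python3 - <<'E'
from h import *
import pickle
f=pickle.load(open("w1.pkl","rb"))
P=cloud(f)
def rep(t,lo,hi):
    m=np.all((P>lo)&(P<hi),-1); q=np.ascontiguousarray(P[m],dtype=np.float32)
    if len(q):
        v,u=np.nonzero(m); r=cv2.minAreaRect(q[:,:2].copy()); print(t,len(q),q.mean(0).round(1),u.mean(),v.mean(),r)
rep("tab",[430,-230,147],[540,-160,160])
rep("ring",[548,-245,119],[600,-190,130])
rep("top edge",[400,-240,122],[560,-160,134])
for v in(160,180,200,225,240,260): print(v,[ (u,P[v,u].round(1).tolist()) for u in (315,320,325)])
E
```

```text
tab 1291 [ 480.9 -192.8  153.6] 319.2176607281177 266.8381099922541 ((479.43646240234375, -192.24911499023438), (9.850041389465332, 49.85782241821289), 75.62339782714844)
ring 1268 [ 568.5 -214.8  124.4] 317.86041009463725 114.15220820189275 ((567.5538330078125, -214.64903259277344), (37.786312103271484, 37.46761703491211), 75.31114959716797)
top edge 1786 [ 514.9 -202.1  127.8] 319.9501679731243 199.45464725643896 ((485.34765625, -188.66424560546875), (33.48347473144531, 169.47145080566406), 70.7908706665039)
160 [(315, [542.3, -206.1, 128.6]), (320, [541.5, -209.1, 128.1]), (325, [540.7, -212.2, 129.5])]
180 [(315, [530.2, -202.9, 129.1]), (320, [529.2, -205.9, 127.5]), (325, [528.5, -209.0, 128.1])]
200 [(315, [517.7, -199.5, 128.6]), (320, [516.8, -202.7, 128.5]), (325, [516.1, -205.8, 129.3])]
225 [(315, [503.8, -196.0, 138.6]), (320, [503.0, -199.1, 138.8]), (325, [502.3, -202.1, 139.2])]
240 [(315, [498.4, -194.7, 154.0]), (320, [497.4, -197.6, 153.4]), (325, [497.0, -200.5, 154.5])]
260 [(315, [486.3, -191.5, 154.2]), (320, [485.1, -194.4, 153.1]), (325, [484.8, -197.4, 154.3])]
```

>>> apply_moves(
  deltas=[
    {"delta_pos": [-0.0025, 0, 0.02], "rot": [0, 0, -0.008], "jaw": 0.3},
    {"delta_pos": [-0.0025, 0, 0.04], "rot": [0, 0, -0.008], "jaw": 0.3},
    {"delta_pos": [-0.0025, 0, 0.061], "rot": [0, 0, -0.008], "jaw": 0.3},
    {"delta_pos": [-0.0025, 0, 0.061], "rot": [0, 0, -0.008], "jaw": -0.4},
    {"delta_pos": [-0.0025, 0, 0.061], "rot": [0, 0, -0.008], "jaw": -1},
    {"delta_pos": [-0.0025, 0, 0.061], "rot": [0, 0, -0.008], "jaw": -1},
    {"delta_pos": [-0.0025, 0, 0.061], "rot": [0, 0, -0.008], "jaw": -1},
    {"delta_pos": [-0.0025, 0, 0.061], "rot": [0, 0, -0.008], "jaw": -1},
  ],
  newtons=45,
)

```text
time: 2.82
ee_pos: [479.7, -192.4, 199.6]
tcp_rot: [[0.969, -0.249, 0.0], [-0.249, -0.969, -0.0], [0.001, 0.0, -1.0]]
force: [-0.0, -0.7, -0.6]
opening: 12.2
grip_force: 0.0
```

>>> apply_moves(
  deltas=[
    {"delta_pos": [0, 0, 0], "jaw": -1},
    {"delta_pos": [0, 0, 0], "jaw": -1},
    {"delta_pos": [0, 0, 0], "jaw": -1},
  ],
  newtons=45,
)

```text
schema error: expected keys delta_pos, rot, jaw
```

>>> apply_moves(
  deltas=[
    {"delta_pos": [0, 0, 0], "rot": [0, 0, 0], "jaw": -1},
    {"delta_pos": [0, 0, 0], "rot": [0, 0, 0], "jaw": -1},
    {"delta_pos": [0, 0, 0], "rot": [0, 0, 0], "jaw": -1},
  ],
  newtons=45,
)

```text
time: 3.2
ee_pos: [479.7, -192.4, 199.5]
tcp_rot: [[0.969, -0.249, 0.0], [-0.249, -0.969, -0.0], [0.0, 0.0, -1.0]]
force: [-0.9, 1.6, 6.3]
opening: 9.5
grip_force: 45.0
```

>>> apply_moves(
  deltas=[
    {"delta_pos": [0, 0, -0.01], "rot": [0, 0, 0], "jaw": -1},
    {"delta_pos": [0, 0, -0.025], "rot": [0, 0, 0], "jaw": -1},
    {"delta_pos": [0, 0, -0.045], "rot": [0, 0, 0], "jaw": -1},
    {"delta_pos": [0, 0, -0.07], "rot": [0, 0, 0], "jaw": -1},
    {"delta_pos": [0, 0, -0.095], "rot": [0, 0, 0], "jaw": -1},
    {"delta_pos": [0, 0, -0.12], "rot": [0, 0, 0], "jaw": -1},
    {"delta_pos": [0, 0, -0.145], "rot": [0, 0, 0], "jaw": -1},
    {"delta_pos": [0, 0, -0.165], "rot": [0, 0, 0], "jaw": -1},
    {"delta_pos": [0, 0, -0.175], "rot": [0, 0, 0], "jaw": -1},
    {"delta_pos": [0, 0, -0.175], "rot": [0, 0, 0], "jaw": -1},
  ],
)

```text
time: 4.45
ee_pos: [479.6, -192.4, 374.8]
tcp_rot: [[0.969, -0.249, 0.001], [-0.249, -0.969, -0.0], [0.001, 0.0, -1.0]]
force: [-0.2, 0.4, -4.0]
opening: 9.8
grip_force: 45.0
```

```bash
python3 - <<'E'
from h import *
s=read_state(); p=s["ee_pos"];R=s["tcp_rot"]; print(p,s["joint_pos"].round(2),s["force"].round(1))
f=grab_frame("wrist"); P=cloud(f)
L=(P-p)@R   # tool coords
m=(abs(L[...,0]-91)<24)&(abs(L[...,1])<24)&(L[...,2]>68)&(L[...,2]<85); q=np.ascontiguousarray(L[m],np.float32)
print(len(q),q.mean(0),cv2.minAreaRect(q[:,:2].copy()))
yaw=-0.05; x=np.array([np.cos(yaw),np.sin(yaw),0]);y=np.array([-x[1],x[0],0])
for g in((-91,-90),(-91,0)):
    t=np.array([598,159,0])+g[0]*x+g[1]*y; d=t-p; print("target",t,"tool delta",(R.T@np.r_[d[:2],0]).round(1), "rotz",-(yaw-np.arctan2(R[1,0],R[0,0])))
E
```

```text
[ 479.58852148 -192.37331792  374.83275546] [-0.43 -0.01  2.04  0.    1.11  1.4 ] [-0.2  0.4 -4. ]
2862 [91.53321     0.13550396 75.50021   ] ((90.39219665527344, -0.12542343139648438), (39.874183654785156, 39.213905334472656), 43.267112731933594)
target [502.61560107  73.66058097   0.        ] tool delta [-4.380e+01 -2.634e+02 -1.000e-01] rotz -0.2012598130905639
target [507.1137263 163.5481044   0.       ] tool delta [-6.180e+01 -3.516e+02 -1.000e-01] rotz -0.2012598130905639
```

>>> apply_moves(
  deltas=[
    {"delta_pos": [-0.003, -0.02, 0], "rot": [0, 0, -0.02], "jaw": -1},
    {"delta_pos": [-0.009, -0.055, 0], "rot": [0, 0, -0.05], "jaw": -1},
    {"delta_pos": [-0.016, -0.095, 0], "rot": [0, 0, -0.08], "jaw": -1},
    {"delta_pos": [-0.023, -0.14, 0], "rot": [0, 0, -0.11], "jaw": -1},
    {"delta_pos": [-0.03, -0.18, 0], "rot": [0, 0, -0.14], "jaw": -1},
    {"delta_pos": [-0.036, -0.217, 0], "rot": [0, 0, -0.17], "jaw": -1},
    {"delta_pos": [-0.041, -0.245, 0], "rot": [0, 0, -0.19], "jaw": -1},
    {"delta_pos": [-0.044, -0.26, 0], "rot": [0, 0, -0.2], "jaw": -1},
    {"delta_pos": [-0.044, -0.263, 0], "rot": [0, 0, -0.2], "jaw": -1},
    {"delta_pos": [-0.044, -0.263, 0], "rot": [0, 0, -0.2], "jaw": -1},
  ],
)

```text
time: 5.75
ee_pos: [502.3, 72.8, 374.0]
tcp_rot: [[0.999, -0.052, -0.0], [-0.052, -0.999, -0.0], [-0.0, 0.0, -1.0]]
force: [-0.7, 0.1, -3.4]
opening: 9.6
grip_force: 45.0
```

```bash
python3 - <<'E'
from h import *
import pickle
s=read_state(); p=s["ee_pos"];R=s["tcp_rot"]; print(p,s["joint_pos"].round(2),s["force"].round(1))
f=grab_frame("wrist"); f["p"]=p;f["R"]=R; pickle.dump(f,open("w2.pkl","wb")); P=cloud(f); cv2.imwrite("pics/w2.png",f["image"])
L=(P-p)@R
m=(abs(L[...,0]-91)<24)&(abs(L[...,1])<24)&(L[...,2]>68)&(L[...,2]<85); q=np.ascontiguousarray(L[m],np.float32)
print("ring tool",len(q),cv2.minAreaRect(q[:,:2].copy()))
def rep(t,lo,hi):
    m=np.all((P>lo)&(P<hi),-1); q=np.ascontiguousarray(P[m],np.float32)
    if len(q): v,u=np.nonzero(m); print(t,len(q),q.mean(0).round(1),u.mean().round(),v.mean().round(),q.max(0),cv2.minAreaRect(q[:,:2].copy()))
rep("pin tip",[575,135,174],[625,180,186])
rep("pin mid",[575,135,156],[625,180,186])
rep("lower pin tip",[575,125,84],[625,180,95])
rep("bracket",[575,125,144],[625,230,156])
rep("post top",[575,185,164],[640,260,178])
rep("stop top",[410,185,164],[480,260,178])
E
```

```text
[502.32876458  72.79320442 373.97900901] [ 0.1  -0.03  2.06 -0.    1.11  1.72] [-0.7  0.1 -3.4]
ring tool 2845 ((90.16783142089844, -0.31759071350097656), (39.66170883178711, 38.96114730834961), 43.12797927856445)
pin tip 132 [594.2 159.9 178.3] 204.0 123.0 [599.453   164.61533 182.7456 ] ((594.7210083007812, 160.46405029296875), (9.695096015930176, 8.381342887878418), 23.837886810302734)
pin mid 494 [593.7 158.  167.8] 210.0 124.0 [604.7087  170.11563 182.7456 ] ((593.9603271484375, 160.1140594482422), (18.358936309814453, 21.00196075439453), 80.58516693115234)
lower pin tip 60 [594.  159.7  88.3] 232.0 127.0 [598.7464  163.1789   92.19478] ((594.0882568359375, 159.7896270751953), (6.487724304199219, 9.054424285888672), 87.61817932128906)
bracket 1387 [595.9 180.1 150.9] 190.0 123.0 [609.80475 205.50461 155.99352] ((595.6389770507812, 177.08778381347656), (56.45155334472656, 24.02085304260254), 85.4570541381836)
post top 730 [598.4 209.9 170.4] 145.0 121.0 [608.7435  221.82487 173.05606] ((598.3480834960938, 211.05838012695312), (21.362966537475586, 19.987228393554688), 85.17463684082031)
stop top 349 [439.6 217.9 169.9] 167.0 300.0 [445.60043 229.46234 172.8327 ] ((438.0769348144531, 218.7360076904297), (20.75166130065918, 14.562776565551758), 83.2381820678711)
```

View pics/w2.png

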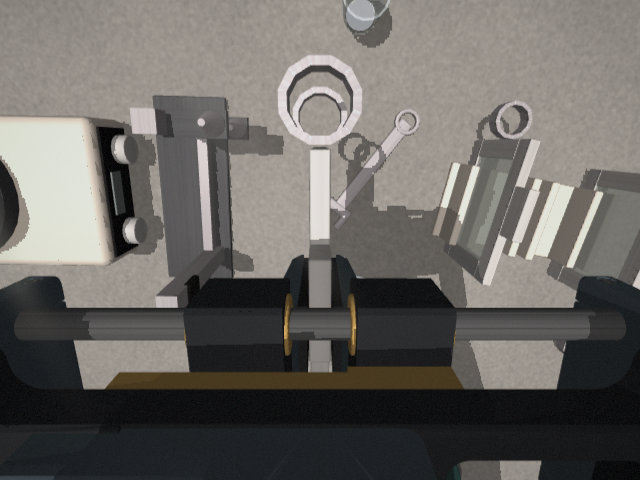

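>>> apply_moves(
  deltas=[
    {"delta_pos": [0, 0, 0.02], "rot": [0, 0, 0.01], "jaw": -1},
    {"delta_pos": [0, 0, 0.05], "rot": [0, 0, 0.02], "jaw": -1},
    {"delta_pos": [0, 0, 0.075], "rot": [0, 0, 0.028], "jaw": -1},
    {"delta_pos": [0, 0, 0.083], "rot": [0, 0, 0.028], "jaw": -1},
    {"delta_pos": [0, -0.015, 0.083], "rot": [0, 0, 0.028], "jaw": -1},
    {"delta_pos": [-0.001, -0.035, 0.083], "rot": [0, 0, 0.028], "jaw": -1},
    {"delta_pos": [-0.002, -0.058, 0.083], "rot": [0, 0, 0.028], "jaw": -1},
    {"delta_pos": [-0.0025, -0.08, 0.083], "rot": [0, 0, 0.028], "jaw": -1},
    {"delta_pos": [-0.0027, -0.0946, 0.083], "rot": [0, 0, 0.028], "jaw": -1},
    {"delta_pos": [-0.0027, -0.0946, 0.083], "rot": [0, 0, 0.028], "jaw": -1},
  ],
)

```text
time: 7.05
ee_pos: [504.7, 168.9, 291.9]
tcp_rot: [[0.997, -0.078, 0.001], [-0.078, -0.997, 0.0], [0.001, -0.0, -1.0]]
force: [0.5, -0.1, -2.9]
opening: 9.5
grip_force: 45.0
```

```bash
python3 - <<'E'
from h import *
s=read_state(); p=s["ee_pos"];R=s["tcp_rot"]; print(p,R[:,0],s["force"].round(1))
f=grab_frame("wrist"); P=cloud(f); cv2.imwrite("pics/w3.png",cv2.resize(f["image"][0:260,180:500],None,fx=2,fy=2))
L=(P-p)@R
def rep(t,m):
    q=np.ascontiguousarray(L[m],np.float32)
    if len(q)>5: print(t,len(q),q.mean(0).round(1),cv2.minAreaRect(q[:,:2].copy()))
near=(abs(L[...,0]-91)<24)&(abs(L[...,1])<24)
rep("ring",near&(L[...,2]>68)&(L[...,2]<85)&(np.hypot(L[...,0]-90.5,L[...,1])>13))
near=(np.hypot(L[...,0]-90.5,L[...,1])<12.5)
rep("pin tip",near&(P[...,2]>174)&(P[...,2]<185))
rep("pin",near&(P[...,2]>160)&(P[...,2]<185))
E
```

```text
[504.72526761 168.86303885 291.86769742] [ 9.96966319e-01 -7.78293434e-02  8.66696283e-04] [ 0.5 -0.1 -2.9]
ring 2861 [91.4 -0.  75.5] ((90.24610137939453, -0.3775348663330078), (39.621238708496094, 39.19084930419922), 43.331748962402344)
pin tip 242 [ 89.7   0.5 113.5] ((89.90164947509766, 0.5476469993591309), (9.685403823852539, 9.462231636047363), 51.418251037597656)
pin 740 [ 89.3   0.5 121.5] ((89.98004913330078, 0.257476806640625), (18.14996337890625, 17.874866485595703), 76.33904266357422)
```

View pics/w3.png

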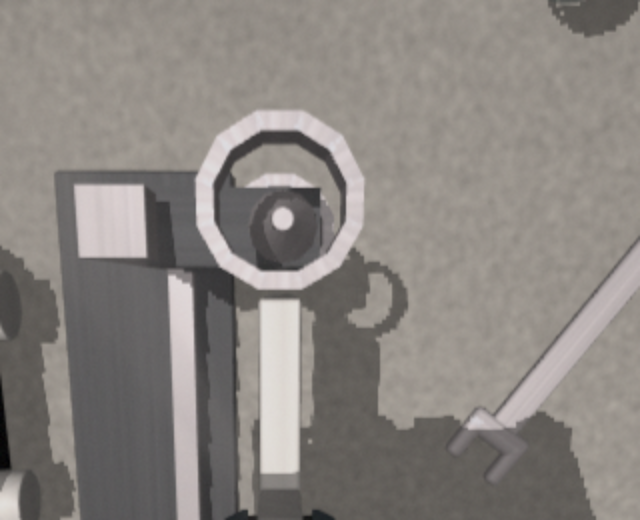

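The picture shows the pin tip at crop (283,218), inside the upper ring centred near (280,200). By depth the two axes coincide to within 1 mm, so I lower the door.

>>> apply_moves(
  deltas=[
    {"delta_pos": [0, 0.0008, 0.006], "rot": [0, 0, 0.002], "jaw": -1},
    {"delta_pos": [0, 0.0008, 0.014], "rot": [0, 0, 0.002], "jaw": -1},
    {"delta_pos": [0, 0.0008, 0.022], "rot": [0, 0, 0.002], "jaw": -1},
    {"delta_pos": [0, 0.0008, 0.03], "rot": [0, 0, 0.002], "jaw": -1},
    {"delta_pos": [0, 0.0008, 0.037], "rot": [0, 0, 0.002], "jaw": -1},
    {"delta_pos": [0, 0.0008, 0.043], "rot": [0, 0, 0.002], "jaw": -1},
    {"delta_pos": [0, 0.0008, 0.047], "rot": [0, 0, 0.002], "jaw": -1},
    {"delta_pos": [0, 0.0008, 0.048], "rot": [0, 0, 0.002], "jaw": -1},
  ],
)

```text
time: 8.1
ee_pos: [504.4, 167.1, 243.0]
tcp_rot: [[0.997, -0.081, -0.0], [-0.081, -0.997, -0.0], [-0.0, 0.0, -1.0]]
force: [-0.1, -0.4, -3.7]
opening: 9.6
grip_force: 45.0
```

>>> apply_moves(
  deltas=[
    {"delta_pos": [0, 0, 0.001], "rot": [0, 0, 0], "jaw": -1},
    {"delta_pos": [0, 0, 0.002], "rot": [0, 0, 0], "jaw": -1},
    {"delta_pos": [0, 0, 0.002], "rot": [0, 0, 0], "jaw": -1},
  ],
)

```text
time: 8.48
ee_pos: [504.6, 167.2, 241.4]
tcp_rot: [[0.997, -0.081, 0.0], [-0.081, -0.997, 0.0], [0.0, -0.0, -1.0]]
force: [-0.0, 0.6, -1.7]
opening: 9.7
grip_force: 45.0
```

>>> apply_moves(
  deltas=[
    {"delta_pos": [0, 0, 0.0005], "rot": [0, 0, 0], "jaw": -1},
    {"delta_pos": [0, 0, 0.001], "rot": [0, 0, 0], "jaw": -1},
    {"delta_pos": [0, 0, 0.001], "rot": [0, 0, 0], "jaw": -1},
  ],
)

```text
time: 8.85
ee_pos: [504.6, 167.2, 241.1]
tcp_rot: [[0.997, -0.081, 0.0], [-0.081, -0.997, 0.0], [0.0, -0.0, -1.0]]
force: [-6.8, -1.9, 12.0]
opening: 9.5
grip_force: 45.0
```

```bash
python3 - <<'E'
from h import *
s=read_state(); print(s["ee_pos"],s["force"].round(1),s["wrist_torque"].round(2))
a=grab_frame("scene")["image"]; b=grab_frame("side")["image"]
cv2.imwrite("pics/c4.png",np.hstack([cv2.resize(a[170:310,400:540],(400,400),interpolation=3),cv2.resize(b[80:220,190:330],(400,400),interpolation=3)]))
E
```

```text
[504.56247468 167.23181086 241.06636004] [-6.8 -1.9 12. ] [-0.03  0.83 -0.07]
```

View pics/c4.png

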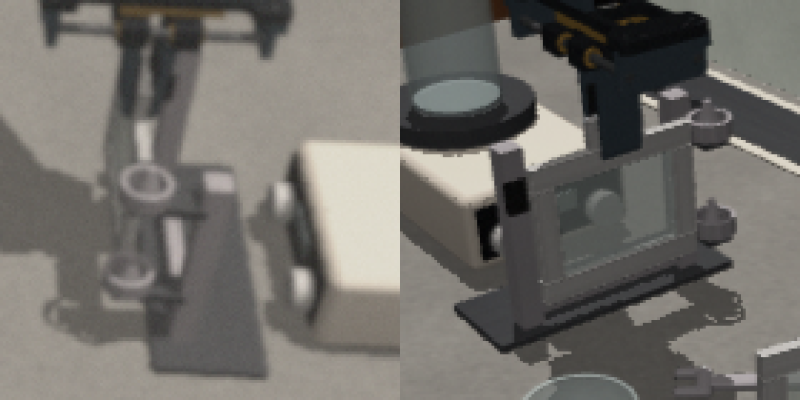

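The picture shows both rings over their pins and down on the brackets, right crop (712,125) and (715,220). The upward force of 12 N confirms the door is seated. I ease off, open the jaws and withdraw upward.

>>> apply_moves(
  deltas=[
    {"delta_pos": [0, 0, -0.0008], "rot": [0, 0, 0], "jaw": -1},
    {"delta_pos": [0, 0, -0.0008], "rot": [0, 0, 0], "jaw": -0.7},
    {"delta_pos": [0, 0, -0.0008], "rot": [0, 0, 0], "jaw": -0.4},
    {"delta_pos": [0, 0, -0.0008], "rot": [0, 0, 0], "jaw": -0.1},
    {"delta_pos": [0, 0, -0.0008], "rot": [0, 0, 0], "jaw": 0},
    {"delta_pos": [0, 0, -0.0008], "rot": [0, 0, 0], "jaw": 0},
  ],
  newtons=10,
)

```text
time: 9.7
ee_pos: [504.4, 167.1, 241.0]
tcp_rot: [[0.997, -0.081, -0.0], [-0.081, -0.997, 0.0], [-0.0, 0.0, -1.0]]
force: [-0.1, 0.1, -0.4]
opening: 45.6
grip_force: 0.0
```

>>> apply_moves(
  deltas=[
    {"delta_pos": [0, 0, -0.01], "rot": [0, 0, 0], "jaw": 0},
    {"delta_pos": [0, 0, -0.03], "rot": [0, 0, 0], "jaw": 0},
    {"delta_pos": [0, 0, -0.06], "rot": [0, 0, 0], "jaw": 0},
    {"delta_pos": [0, 0, -0.09], "rot": [0, 0, 0], "jaw": 0},
    {"delta_pos": [0, 0, -0.12], "rot": [0, 0, 0], "jaw": 0},
    {"delta_pos": [0, 0, -0.12], "rot": [0, 0, 0], "jaw": 0},
  ],
)

```text
time: 10.45
ee_pos: [505.3, 167.4, 364.0]
tcp_rot: [[0.997, -0.081, 0.004], [-0.081, -0.997, 0.001], [0.004, -0.002, -1.0]]
force: [-0.5, 0.2, -0.2]
opening: 45.5
grip_force: 0.0
```

```bash
python3 - <<'E'
from h import *
s=read_state(); p=s["ee_pos"]; print(p,s["force"].round(1),s["time"],s["opening"])
f=grab_frame("wrist"); P=cloud(f); a=grab_frame("scene")["image"]; b=grab_frame("side")["image"]
def rep(t,lo,hi):
    m=np.all((P>lo)&(P<hi),-1); q=np.ascontiguousarray(P[m],np.float32)
    if len(q): print(t,len(q),q.mean(0).round(1),cv2.minAreaRect(q[:,:2].copy()))
rep("tab",[460,130,188],[550,195,203]); rep("ring",[570,135,162],[620,182,170]); rep("post",[575,188,164],[640,260,178]); rep("stop",[410,200,164],[455,260,178])
cv2.imwrite("pics/c5.png",np.hstack([cv2.resize(f["image"],(400,300)),cv2.resize(b[80:290,190:470],(400,300))]))
E
```

```text
[505.25149955 167.382222   363.95747966] [-0.5  0.2 -0.2] 10.45 45.510361981970554
tab 365 [507.6 166.7 189.3] ((500.85174560546875, 167.22549438476562), (8.906867027282715, 40.22980880737305), 85.6501235961914)
ring 911 [589.7 160.5 167.1] ((589.1271362304688, 160.19744873046875), (37.66651153564453, 37.26995849609375), 85.31669616699219)
post 713 [598.4 210.8 170.6] ((598.3323364257812, 211.25592041015625), (20.47628402709961, 19.546552658081055), 85.46558380126953)
stop 39 [441.8 210.  169. ] ((441.2854309082031, 210.0460205078125), (3.1553049087524414, 6.438838005065918), 89.5798110961914)
```

View pics/c5.png

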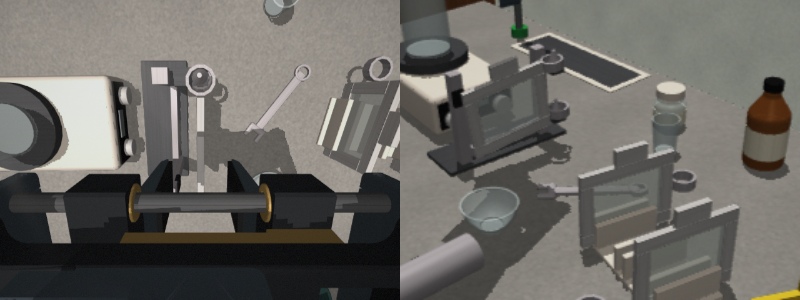

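The picture shows the door hanging on both pins, closed and parallel to the guard (yaw 85.5° for both). The other two panels still stand in the rack.

```bash
python3 -c "
from h import *
print(finish_job())"
```

```text
the job is handed in; nothing more can be done
None
```

The job is handed in: the two-ring door hangs on both guard pins, closed and in line with the posts (yaw matched within about a degree), after about 10.5 s of the 42 s allowed. It leans a few degrees, probably from the slack of rings on pins; the other two panels still stand in the rack.

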